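# Bed the proud row of mosaic fingers with a hand roller

### The arm

A 6-joint arm with a two-finger parallel gripper is mounted at the origin on a cart in front of the work surface, level with it; the furniture and walls round the work are solid. World frame = base frame: x ahead of the robot, y to its left, z up, the work surface at z = 0. Lengths are in m, angles in rad, forces in N, time in s.
With the tool pointing down it reaches from about 0.275 to 0.75 m from the base axis. Payload 10.2 kg.
Tool frame: the origin (TCP) lies between the finger pads; the fingertips stand 25 mm ahead of it and the grasp point (between the pads) lies 6 mm ahead of it; z points along the fingers, y is the line along which they close (so a half turn about z gives the same grasp; the last joint's range is limited). The gripper opens to 85 mm and grips with 20 to 120 N. Pads are 22 mm wide; open, the fingers measure 114 mm over their backs; the gripper's body (76 mm by 85 mm) begins 54 mm behind the grasp point. The pads swing forward as they close: fully open they stand 13 mm farther back than shut.
Start: joints at [1.003, 0.313, 1.498, -0, 1.331, -0.223], TCP at [0.177, 0.494, 0.256] pointing down, gripper open.
Joint ranges: [-2.94, 2.94], [-0.97, 2.17], [0.19, 2.56], [-1.23, 4.37], [0.02, 3.11], [-2.88, 2.88]. Speed limits (rad/s): [2.39, 2.39, 3.01, 3.14, 3.14, 3.14].

### API

Orientations are given as [roll, pitch, yaw] about the fixed x, y, z axes, in that order (R = Rz(yaw) Ry(pitch) Rx(roll)).
In Python, from bench import state, read_camera, sign_off gives the robot as it stands.
- The arm moves only by the tool jog_arm, never from a script. Its argument "deltas" is a list of rows, each an object of numbers: "hand": the finger opening in mm, from 0 to 85.4; "tx", "ty", "tz": the shift along the tool's x, y, z in units of 50 mm (1.0 is 50 mm); "ax", "ay", "az": the turn, a rotation vector about the tool's x, y, z in units of 5 degrees (1.0 is 5 degrees). A call has 1 to 5 rows; each row is the pose to reach, as a shift and turn from the pose commanded when the call began, along the tool's axes at that moment; what a row does not reach only later rows make up. A row lasts 1/8 s, in which the tool goes at most 62.5 mm and 10.7 degrees, less where a joint would pass 70% of its speed; a pose out of reach is approached as far as the arm can. A call with a gripper value outside its range is refused whole. The fingers move at their own pace and stop on an object; "newtons" is the grip in N (left out, the last holds). Time passes only in rows, so rows that repeat a pose let the fingers close. It gives the time, the measured TCP pose, the force, the opening and the grip force at its end, in the units of the state.
- state(): the state, without advancing time (a new reading comes with each control period).
- read_camera(name): name is "side" or "top"; returns a dict with "color" (480x640x3 uint8, blue, green, red), "fx", "fy", "cx", "cy" (pixels), "extrinsics" (4x4, takes a point from camera to world coordinates). Camera axes: x right, y down, z forward; pixel columns grow to the right and rows downward; lengths in m; the calibration is good to about 2 mm. A picture is of the moment at which its call begins. There is no depth.
- sign_off(): hands the job in; it is judged then, once.
The state is a dict: "time": time; "joints": joint angles; "qvel": joint speeds; "joint_efforts": joint torques, N m; "tool_pos": TCP position; "tool_rot": TCP orientation; "ft_force": force on the tool from outside, world axes, zero at the start; "torque": the same for the moment, N m; "width": opening from 0.0 (shut) to 1.0 (fully open); "gripper_force": force on a finger pad.
Only numpy, scipy, OpenCV 4.12 (cv2) and the standard library are available. Lean on these libraries where they do the work, as an engineer would, in place of code of your own. Each camera call takes 0.05 s, during which the arm holds its last target. There are 200 camera calls.

### The job

The near row of white finger tiles on the splashback panel still stands proud of its adhesive. Take the hand roller from its holder by its upright grip and roll it along the row with firm, even pressure (about 15 N; over 30 N the tiles crack) until all nine fingers are flush with the finished row, keeping the gripper off the tiles. Then hang the roller back in its holder, upright, and leave the other things where they are.

Things in the scene. Friction and masses are not known exactly. Their poses are not given: they have to be found in the camera images.
- rest: four rubber levelling feet fixed on the worktop, 130 x 120 mm apart (x, y), that carry the panel by screw studs; origin on the worktop under the panel's middle, z up, x from the near (proud) row to the far row, y along the rows. Panel: plywood, 176 mm (x) by 230 mm (y), aluminium edge trim; trim and far row of tiles are flush at the finished surface; no pose of the panel itself is given
- row_left (a point): point on the worktop below the middle of finger 9, at the +y end of the near row; axes as rest. The finished (flush) surface lies nominally 39 mm above it, but the feet are screwed out differently each time: up to 4 mm higher or lower, with a slope along y up to 0.025 rad
- row_right (a point): point on the worktop below the middle of finger 1, at the -y end of the near row; axes as rest. Finished surface as at row_left. The rubber feet are soft: under load the panel sinks further and rocks, about 0.15 mm per N at the row's middle and 0.45 mm per N at its ends
- finger1 (a joint): white ceramic finger tile at the -y end of the near row, 78 mm (x) by 21 mm (y); the next follow every 24 mm. Value: depth sunk into its adhesive, m: 0 = 5 mm proud, 0.005 = home, flush (counts from 0.004). It sinks straight down only while pressed with over about 9 N, faster if harder, and stays where left. Tiles crack if the roller bears with over 30 N on the panel
- finger2 (a joint): finger tile 2 of the near row, counted from the -y end; as finger1
- finger3 (a joint): finger tile 3 of the near row, counted from the -y end; as finger1
- finger4 (a joint): finger tile 4 of the near row, counted from the -y end; as finger1
- finger5 (a joint): finger tile 5 of the near row, counted from the -y end; as finger1
- finger6 (a joint): finger tile 6 of the near row, counted from the -y end; as finger1
- finger7 (a joint): finger tile 7 of the near row, counted from the -y end; as finger1
- finger8 (a joint): finger tile 8 of the near row, counted from the -y end; as finger1
- finger9 (a joint): finger tile 9 of the near row, counted from the -y end; as finger1
- roller: hand roller, about 300 g, on a level axle (its x): rubber sleeve 40 mm diameter, 46 mm long, turning freely in a steel yoke 58 mm long (65 mm over axle nuts), upright wooden grip. Origin at the sleeve's bottom, z up: axle z 20 mm; wooden collar 46 x 64 mm (x, y), z 48 to 59; grip 32 x 26 mm (x, y), z 59 to 114, rounded. It rolls along its y
- roller_grip (a point): middle of the roller's upright wooden grip, 88 mm above the bottom of the sleeve; 26 mm thick along the roller's y, 32 mm along its x
- sleeve (a joint): turning angle of the roller's rubber sleeve about its axle, rad, 0 at the start; rolling 100 mm turns it 5 rad
- holder: plywood holder fixed to the worktop: open-topped well 72 x 48 mm inside (x, y), 86 x 62 mm outside, 58 mm tall, on a 106 x 86 mm foot. Origin on the worktop under its middle; x along the parked roller's axle. The roller hangs upright in it, wooden collar lying on the rim, roller origin 10 mm above the worktop, rubber touching nothing; either way round
- mug: white mug with leaves on it, 92 x 127 x 95 mm, bystander; origin at the centre of its underside
- tape_roll: roll of brown packing tape lying flat, 95 mm across, 48 mm high, bystander; origin at the centre of its underside
There are look-alikes about, which are no part of the job. What is shaped like the roller but green or pink is not meant.

How it is judged:
On the way, in this order (a step that is already met when the one before it is completed fails the run):
1. the roller is lifted out of its holder (z of roller in the frame of holder above 0.06 m), for 0.1 s.
2. the rubber sleeve has rolled at least 60 mm along (3 rad, either way) ((value of joint sleeve above 3 rad or value of joint sleeve below -3 rad)), for 0.05 s.
3. all nine fingers are flush (within 1 mm) (value of joint each of finger1, finger2, finger3, finger4, finger5, finger6, finger7, finger8, finger9 above 0.004 m), for 0.2 s.
At the end, for the whole second after the job is handed in: all nine fingers are within 1 mm of flush (joint values above 0.004 m), and the roller hangs in its holder at rest, upright within 7 degrees, within 9 mm of the middle, its origin 6 to 14 mm above the worktop (collar on the rim) (all of step 3 and x of roller in the frame of holder between -0.009 and 0.009 m and y of roller in the frame of holder between -0.009 and 0.009 m and z of roller in the frame of holder between 0.006 and 0.014 m and angle between roller's own z axis and vertical below 0.12 rad and linear speed of roller below 0.02 m/s); the robot touches nothing.
It fails at once if the roller bears on the panel with more than 30 N (tiles crack) (contact force between roller and rest above 30 N).
It fails at once if the gripper or arm presses on the panel (contact force between any of the fingers, the arm and rest above 2 N).
It fails at once if a bystander is moved more than 2 cm (distance of any of mug, tape_roll from where it was at the start of the episode above 0.02 m).
It also fails if it takes over 69 s, if anything falls off the work surface, if the arm or the gripper's body presses on something with over 40 N, if the wrist force passes 120 N, or if a joint passes its speed limit or range.

## Working session

There is one attempt and no reset: what is moved stays moved. The work goes in short steps, Python scripts to look and compute and a tool call to move; the robot and the scene stay as the last step left them, time stands still between calls to the robot, and variables do not carry over. Pictures are saved under pics/ and viewed, at most 10 in all, crops included, and the job is handed in when it is done.

Besides the shell and the picture viewer there is one more tool, called after "Request:" as name(argument=value, ...), one argument or row to a line, values as JSON. jog_arm: Moves the arm, as the interface text tells. Its arguments: {"type":"object","properties":{"deltas":{"type":"array","items":{"type":"object","properties":{"hand":{"type":"number"},"tx":{"type":"number"},"ty":{"type":"number"},"tz":{"type":"number"},"ax":{"type":"number"},"ay":{"type":"number"},"az":{"type":"number"}}}},"newtons":{"type":"number"}},"required":["deltas"]}

```bash
mkdir -p pics; cat > h.py <<'E'
import cv2,numpy as np
from bench import state,read_camera,sign_off
def ray(c,u,v):
    E=np.array(c["extrinsics"]);d=E[:3,:3]@np.array([(u-c["cx"])/c["fx"],(v-c["cy"])/c["fy"],1]);return E[:3,3],d
def atz(c,u,v,z):
    o,d=ray(c,u,v);return o+d*(z-o[2])/d[2]
def proj(c,p):
    E=np.linalg.inv(np.array(c["extrinsics"]));q=E[:3,:3]@np.array(p)+E[:3,3];return c["fx"]*q[0]/q[2]+c["cx"],c["fy"]*q[1]/q[2]+c["cy"]
E
python3 - <<'E'
from h import *
print(state())
for n in("top","side"):
    c=read_camera(n);cv2.imwrite(f"pics/{n}0.png",c["color"]);print(n,c["fx"],np.round(c["extrinsics"],3).tolist())
E
```

```text
{'time': 0.0, 'joints': array([ 1.00260684e+00,  3.13455899e-01,  1.49846436e+00,  1.88983867e-05,
        1.33099538e+00, -2.23399418e-01]), 'qvel': array([ 0.00048637, -0.00025027, -0.0001754 ,  0.00029646,  0.00049287,
       -0.00071321]), 'joint_efforts': array([ 1.96475215e-03, -4.12268078e+01, -2.59742403e+01, -4.25111193e-05,
        4.04467777e-03,  2.97895315e-05]), 'tool_pos': array([0.17732816, 0.49389812, 0.25572177]), 'tool_rot': array([-3.14030661e+00, -3.10998524e-04,  2.79679788e+00]), 'ft_force': array([-0.2350532 , -0.26589846,  1.35132982]), 'torque': array([-0.03963394,  0.06788062, -0.04203522]), 'gripper_force': 0.0, 'width': 1.0059443126558}
top 449.2642978771039 [[-0.021, -0.994, 0.11, 0.499], [-1.0, 0.021, -0.004, 0.05], [0.001, -0.11, -0.994, 1.1], [0.0, 0.0, 0.0, 1.0]]
side 532.923378681141 [[0.994, -0.08, 0.075, 0.534], [-0.106, -0.552, 0.827, -1.063], [-0.025, -0.83, -0.558, 0.825], [0.0, 0.0, 0.0, 1.0]]
```

View pics/top0.png

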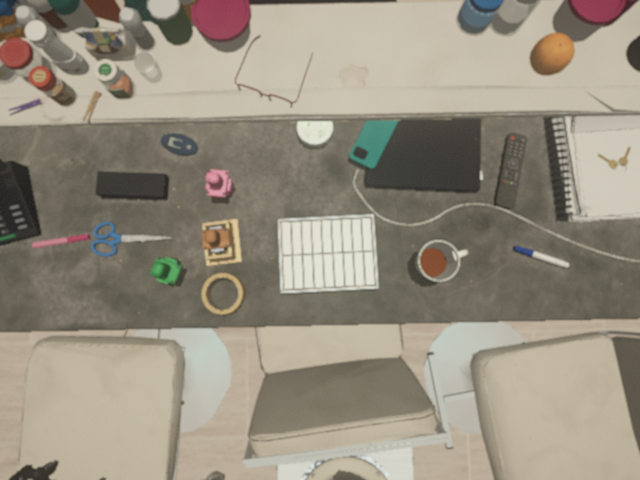

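View pics/side0.png

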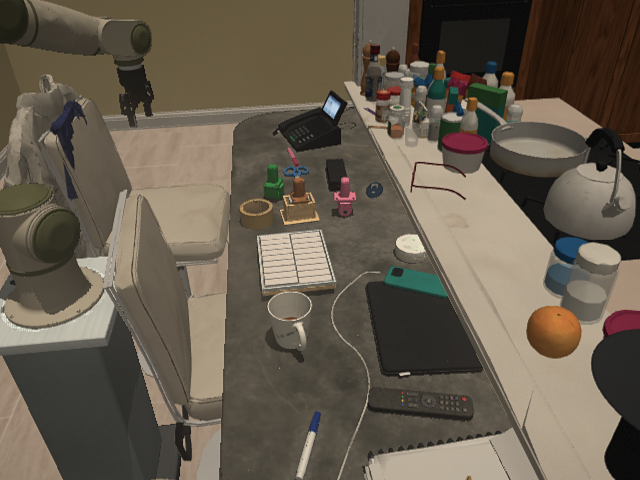

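Candidates in the top view are brown in the plywood holder (218,240), green (167,271) and pink (218,184). The wooden one hanging in the plywood holder fits the description. I'll confirm it in a crop.

```bash
python3 - <<'E'
from h import *
t=cv2.imread("pics/top0.png");s=cv2.imread("pics/side0.png")
r=lambda i,f:cv2.resize(i,None,fx=f,fy=f,interpolation=cv2.INTER_CUBIC)
a=r(t[205:300,190:260],5)   # 350x475
b=r(t[205:300,270:385],3.8) # 437x361
cv2.imwrite("pics/c1.png",np.hstack([a[:475],cv2.copyMakeBorder(b,0,475-b.shape[0],0,0,cv2.BORDER_CONSTANT)]))
a=r(s[165:230,270:330],6);b=r(s[225:300,250:345],4.2)
h=max(a.shape[0],b.shape[0]);p=lambda i:cv2.copyMakeBorder(i,0,h-i.shape[0],0,0,cv2.BORDER_CONSTANT)
cv2.imwrite("pics/c2.png",np.hstack([p(a),p(b)]))
E
```

```text
(no output)
```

View pics/c1.png

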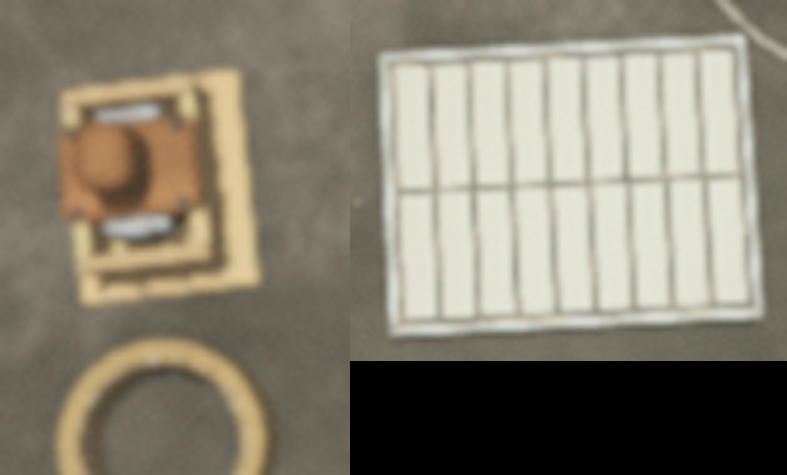

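View pics/c2.png

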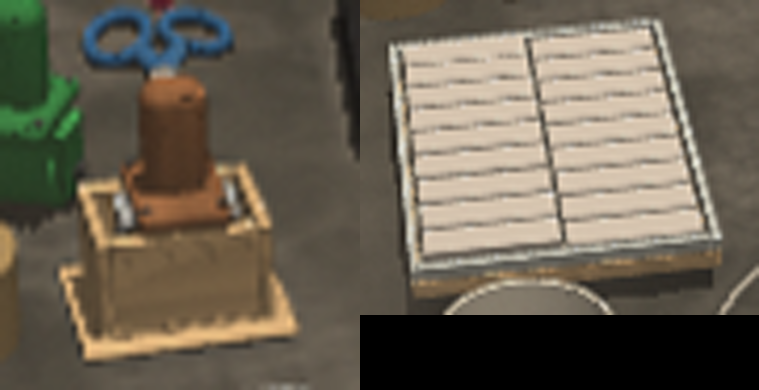

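```bash
cat > fit.py <<'E'
from h import *
c=read_camera("top");s=read_camera("side")
def T(l,ox,oy,f,zs,cam):
    return [atz(cam,x/f+ox,y/f+oy,z) for (x,y),z in zip(l,zs)]
def show(n,P):
    P=np.array(P);print(n,np.round(P.mean(0),4)); 
    for i in range(4):
        d=P[(i+1)%4]-P[i];print("   len %.4f ang %.2f"%(np.hypot(*d[:2]),np.degrees(np.arctan2(d[1],d[0]))))
cr=lambda l,x0,f,ox,oy:[((x-x0)/f+ox,y/f+oy) for x,y in l]
o=-0.5+0.5/5
show("rim",[atz(c,u,v,.058) for u,v in cr([(60,92),(200,72),(213,262),(82,275)],0,5,190,205)])
show("collar",[atz(c,u,v,.069) for u,v in cr([(57,123),(192,118),(205,210),(66,220)],0,5,190,205)])
print("grip",atz(c,105/5+190,155/5+205,.122))
show("panel",[atz(c,u,v,.039) for u,v in cr([(380,52),(745,36),(764,318),(391,336)],350,3.8,270,205)])
# side corners of trim vs. height
S=cr([(390,42),(658,20),(719,240),(413,268)],360,4.2,250,225)
for z in (.035,.039,.043): show("side panel z%.3f"%z,[atz(s,u,v,z) for u,v in S])
show("side rim",[atz(s,u,v,.058) for u,v in cr([(80,185),(240,165),(270,232),(103,245)],0,6,270,165)])
print("side grip",atz(s,172/6+270,85/6+165,.122))
E
python3 fit.py
```

```text
rim [0.6199 0.2852 0.058 ]
   len 0.0661 ang -82.96
   len 0.0897 ang -176.09
   len 0.0610 ang 94.48
   len 0.0868 ang 7.20
collar [0.622  0.2867 0.069 ]
   len 0.0625 ang -89.06
   len 0.0434 ang -171.99
   len 0.0641 ang 92.93
   len 0.0454 ang 5.69
grip [0.62153098 0.2855689  0.122     ]
panel [0.5844 0.0284 0.039 ]
   len 0.2299 ang -88.66
   len 0.1768 ang -178.17
   len 0.2307 ang 91.53
   len 0.1775 ang 1.57
side panel z0.035 [0.5862 0.0298 0.035 ]
   len 0.1733 ang 0.32
   len 0.2306 ang -88.38
   len 0.1721 ang -179.56
   len 0.2310 ang 91.92
side panel z0.039 [0.586  0.0243 0.039 ]
   len 0.1725 ang 0.32
   len 0.2295 ang -88.38
   len 0.1712 ang -179.56
   len 0.2299 ang 91.92
side panel z0.043 [0.5857 0.0187 0.043 ]
   len 0.1716 ang 0.32
   len 0.2283 ang -88.38
   len 0.1704 ang -179.56
   len 0.2287 ang 91.92
side rim [0.6216 0.2802 0.058 ]
   len 0.0800 ang 5.89
   len 0.0677 ang -83.79
   len 0.0797 ang -179.71
   len 0.0600 ang 96.90
side grip [0.62368532 0.28310389 0.122     ]
```

Confirmed: the brown wooden roller hangs in the plywood holder, with its grip at top crop (105,155). The panel's near row is the lower half of the panel in the top view. Next I'll move above the grip.

```bash
cat > go.py <<'E'
from h import *;import sys
from scipy.spatial.transform import Rotation as R
x,y,z,yaw=map(float,sys.argv[1:5]);s=state()
A=R.from_euler("xyz",s["tool_rot"]);B=R.from_euler("xyz",[180,0,yaw],degrees=True)
print("t",np.round(A.inv().apply(np.array([x,y,z])-s["tool_pos"])/.05,3),"a",np.round(np.degrees((A.inv()*B).as_rotvec())/5,3))
print(round(s["time"],2),np.round(s["tool_pos"],4),np.round(np.degrees(s["tool_rot"]),2),np.round(s["ft_force"],2),np.round(s["width"],3),np.round(s["joints"],2))
E
python3 go.py .6215 .285 .19 185.5
```

```text
t [-9.773 -0.931  1.318] a [-8.000e-03 -4.000e-03 -5.051e+00]
0.2 [0.1774 0.494  0.2559] [-1.7995e+02 -1.0000e-02  1.6024e+02] [-0.11  0.38 -0.02] 0.998 [ 1.    0.31  1.5   0.    1.33 -0.22]
```

Request:
jog_arm(
  deltas=[
    {"tx":-1.2,"ty":-0.1,"tz":0.1,"az":-1},
    {"tx":-2.4,"ty":-0.2,"tz":0.2,"az":-2},
    {"tx":-3.6,"ty":-0.3,"tz":0.3,"az":-3},
    {"tx":-4.8,"ty":-0.45,"tz":0.5,"az":-4},
    {"tx":-6,"ty":-0.57,"tz":0.6,"az":-5.05},
  ],
)

```text
schema error: expected keys hand, tx, ty, tz, ax, ay, az
```

```bash
python3 go.py .6215 .285 .19 185.5
```

```text
t [-9.773 -0.931  1.318] a [-8.000e-03 -4.000e-03 -5.051e+00]
0.2 [0.1774 0.494  0.2559] [-1.7995e+02 -1.0000e-02  1.6024e+02] [-0.11  0.38 -0.02] 0.998 [ 1.    0.31  1.5   0.    1.33 -0.22]
```

All keys needed.

Request:
jog_arm(
  deltas=[
    {"hand":85,"tx":-1.2,"ty":-0.1,"tz":0.1,"ax":0,"ay":0,"az":-1},
    {"hand":85,"tx":-2.4,"ty":-0.2,"tz":0.2,"ax":0,"ay":0,"az":-2},
    {"hand":85,"tx":-3.6,"ty":-0.3,"tz":0.3,"ax":0,"ay":0,"az":-3},
    {"hand":85,"tx":-4.8,"ty":-0.45,"tz":0.5,"ax":0,"ay":0,"az":-4},
    {"hand":85,"tx":-6,"ty":-0.57,"tz":0.6,"ax":0,"ay":0,"az":-5.05},
  ],
)

```text
time: 0.82
tool_pos: [0.4517, 0.3646, 0.2257]
tool_rot: [-3.141, -0.001, -3.043]
ft_force: [-0.3, 0.5, 0.5]
width: 0.992
gripper_force: 0.0
```

```bash
python3 go.py .6215 .285 .19 185.5
```

```text
t [-3.223 -1.92   0.712] a [-0.003 -0.008  0.031]
0.82 [0.4517 0.3646 0.2257] [-1.7999e+02 -4.0000e-02 -1.7434e+02] [-0.33  0.48  0.51] 0.992 [ 0.48  0.46  1.37  0.    1.31 -1.19]
```

Request:
jog_arm(
  deltas=[
    {"hand":85,"tx":-1.07,"ty":-0.64,"tz":0.2,"ax":0,"ay":0,"az":0},
    {"hand":85,"tx":-2.15,"ty":-1.28,"tz":0.45,"ax":0,"ay":0,"az":0},
    {"hand":85,"tx":-3.22,"ty":-1.92,"tz":0.7,"ax":0,"ay":0,"az":0},
    {"hand":85,"tx":-3.22,"ty":-1.92,"tz":0.7,"ax":0,"ay":0,"az":0},
  ],
)

```text
time: 1.32
tool_pos: [0.6219, 0.2828, 0.1884]
tool_rot: [-3.141, -0.003, -3.05]
ft_force: [-0.6, 0.0, -0.6]
width: 0.998
gripper_force: 0.0
```

```bash
python3 go.py .6215 .285 .104 185.5; python3 - <<'E'
from h import *
c=read_camera("top");s=read_camera("side")
r=lambda i,f:cv2.resize(i,None,fx=f,fy=f,interpolation=cv2.INTER_CUBIC)
a=r(c["color"][190:290,170:270],4);b=r(s["color"][130:230,250:350],4)
cv2.imwrite("pics/c3.png",np.hstack([a,b]))
E
```

```text
t [-0.002  0.046  1.687] a [-0.011 -0.036 -0.049]
1.32 [0.6219 0.2828 0.1884] [-179.94   -0.18 -174.75] [-0.65  0.01 -0.63] 0.998 [ 0.26  0.72  1.03 -0.    1.39 -1.41]
```

View pics/c3.png

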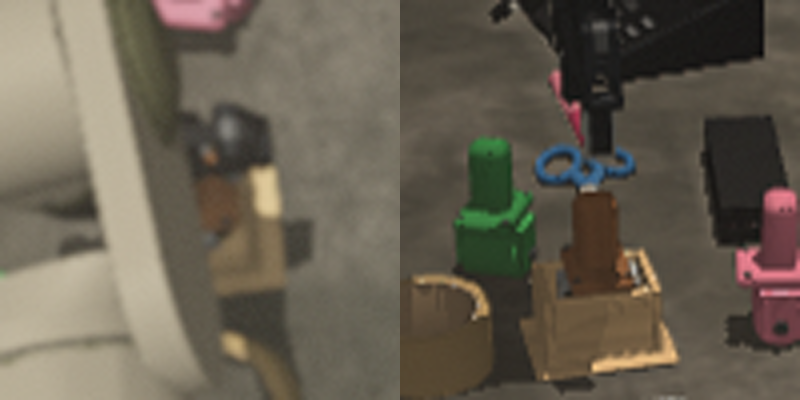

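The side crop shows the finger (600,140) straight above the brown grip (597,195). I'll descend and grip.

Request:
jog_arm(
  newtons=70,
  deltas=[
    {"hand":85,"tx":0,"ty":0.04,"tz":0.85,"ax":0,"ay":0,"az":0},
    {"hand":85,"tx":0,"ty":0.04,"tz":1.68,"ax":0,"ay":0,"az":0},
    {"hand":85,"tx":0,"ty":0.04,"tz":1.68,"ax":0,"ay":0,"az":0},
    {"hand":15,"tx":0,"ty":0.04,"tz":1.68,"ax":0,"ay":0,"az":0},
    {"hand":15,"tx":0,"ty":0.04,"tz":1.68,"ax":0,"ay":0,"az":0},
  ],
)

```text
time: 2.05
tool_pos: [0.6201, 0.2882, 0.1098]
tool_rot: [3.141, 0.004, -3.045]
ft_force: [-0.2, -1.1, -0.0]
width: 0.598
gripper_force: 0.0
```

Request:
jog_arm(
  deltas=[
    {"hand":15,"tx":0,"ty":0,"tz":0,"ax":0,"ay":0,"az":0},
    {"hand":15,"tx":0,"ty":0,"tz":0,"ax":0,"ay":0,"az":0},
    {"hand":15,"tx":0,"ty":0,"tz":0,"ax":0,"ay":0,"az":0},
  ],
)

```text
time: 2.42
tool_pos: [0.6198, 0.2879, 0.1086]
tool_rot: [3.141, 0.002, -3.046]
ft_force: [-1.3, 0.5, 4.8]
width: 0.292
gripper_force: 69.7
```

```bash
python3 go.py .6215 .285 .204 185.5
```

```text
t [-0.031 -0.06  -1.908] a [ 0.006  0.02  -0.001]
2.42 [0.6198 0.2879 0.1086] [ 1.7997e+02  1.0000e-01 -1.7451e+02] [-1.25  0.54  4.78] 0.292 [ 0.26  0.79  1.12  0.    1.22 -1.4 ]
```

Request:
jog_arm(
  deltas=[
    {"hand":15,"tx":0,"ty":0,"tz":-0.4,"ax":0,"ay":0,"az":0},
    {"hand":15,"tx":0,"ty":0,"tz":-1.2,"ax":0,"ay":0,"az":0},
    {"hand":15,"tx":0,"ty":0,"tz":-2,"ax":0,"ay":0,"az":0},
    {"hand":15,"tx":0,"ty":0,"tz":-2,"ax":0,"ay":0,"az":0},
    {"hand":15,"tx":0,"ty":0,"tz":-2,"ax":0,"ay":0,"az":0},
  ],
)

```text
time: 3.05
tool_pos: [0.6188, 0.2875, 0.2051]
tool_rot: [-3.141, -0.003, -3.046]
ft_force: [0.7, 0.6, -4.2]
width: 0.294
gripper_force: 69.2
```

```bash
python3 go.py .542 .125 .20 181.5; python3 - <<'E'
from h import *
s=read_camera("side")
cv2.imwrite("pics/c4.png",cv2.resize(s["color"][90:300,230:350],None,fx=3,fy=2.8))
print(np.round(state()["tool_pos"],4),np.round(state()["ft_force"],2))
E
```

```text
t [ 1.84  -3.088  0.111] a [-0.008 -0.038  0.799]
3.05 [0.6188 0.2875 0.2051] [-179.96   -0.19 -174.51] [ 0.66  0.63 -4.21] 0.294 [ 0.26  0.71  1.01 -0.    1.42 -1.4 ]
[0.6187 0.2875 0.2048] [-0.76 -0.99 -3.78]
```

View pics/c4.png

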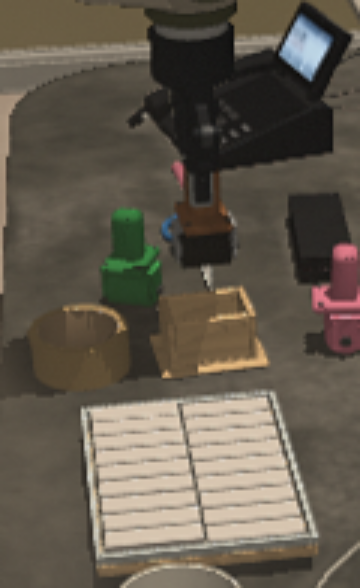

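The roller came out upright at crop (205,230). Next I'll move over finger 9.

Request:
jog_arm(
  deltas=[
    {"hand":15,"tx":0.6,"ty":-1.0,"tz":0,"ax":0,"ay":0,"az":0.3},
    {"hand":15,"tx":1.2,"ty":-2.0,"tz":0.1,"ax":0,"ay":0,"az":0.6},
    {"hand":15,"tx":1.84,"ty":-3.09,"tz":0.4,"ax":0,"ay":0,"az":0.8},
    {"hand":15,"tx":1.84,"ty":-3.09,"tz":0.8,"ax":0,"ay":0,"az":0.8},
    {"hand":15,"tx":1.84,"ty":-3.09,"tz":0.8,"ax":0,"ay":0,"az":0.8},
  ],
)

```text
time: 3.72
tool_pos: [0.5414, 0.1247, 0.1651]
tool_rot: [3.141, -0.005, -3.116]
ft_force: [0.2, 0.1, -2.8]
width: 0.296
gripper_force: 70.4
```

```bash
python3 go.py .542 .1235 .143 181.5;python3 - <<'E'
from h import *
t=read_camera("top");s=read_camera("side")
r=lambda i,f:cv2.resize(i,None,fx=f,fy=f,interpolation=cv2.INTER_CUBIC)
cv2.imwrite("pics/c5.png",np.hstack([r(t["color"][200:310,230:330],4),r(s["color"][190:300,245:345],4)]))
E
```

```text
t [-0.013 -0.024  0.442] a [ 0.002 -0.058 -0.012]
3.73 [0.5414 0.1247 0.1651] [ 179.99   -0.29 -178.56] [ 0.2   0.14 -2.83] 0.296 [ 0.02  0.47  1.52  0.    1.16 -1.58]
```

View pics/c5.png

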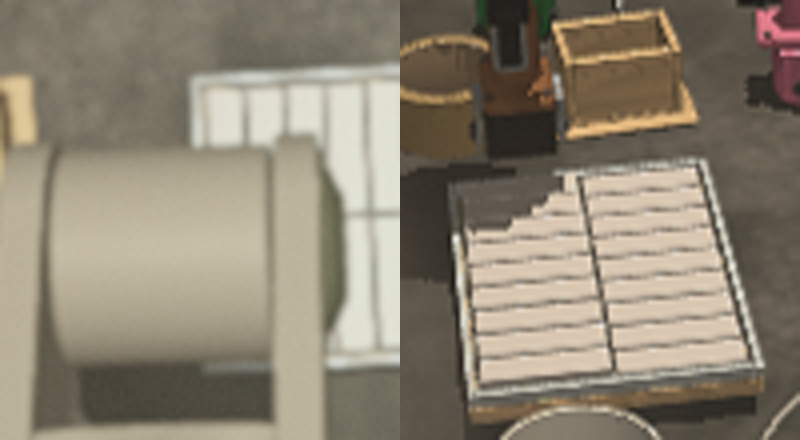

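The side crop shows the sleeve (520,150) centred over the near row's +y end. I'll lower to contact.

Request:
jog_arm(
  deltas=[
    {"hand":15,"tx":0,"ty":-0.02,"tz":0.15,"ax":0,"ay":0,"az":0},
    {"hand":15,"tx":0,"ty":-0.02,"tz":0.3,"ax":0,"ay":0,"az":0},
    {"hand":15,"tx":0,"ty":-0.02,"tz":0.35,"ax":0,"ay":0,"az":0},
    {"hand":15,"tx":0,"ty":-0.02,"tz":0.4,"ax":0,"ay":0,"az":0},
    {"hand":15,"tx":0,"ty":-0.02,"tz":0.4,"ax":0,"ay":0,"az":0},
  ],
)

```text
time: 4.45
tool_pos: [0.5427, 0.1241, 0.1472]
tool_rot: [3.142, -0.0, -3.116]
ft_force: [0.4, -0.1, -3.1]
width: 0.3
gripper_force: 70.6
```

Request:
jog_arm(
  deltas=[
    {"hand":15,"tx":0,"ty":0,"tz":0.04,"ax":0,"ay":0,"az":0},
    {"hand":15,"tx":0,"ty":0,"tz":0.08,"ax":0,"ay":0,"az":0},
    {"hand":15,"tx":0,"ty":0,"tz":0.12,"ax":0,"ay":0,"az":0},
    {"hand":15,"tx":0,"ty":0,"tz":0.12,"ax":0,"ay":0,"az":0},
  ],
)

```text
time: 4.95
tool_pos: [0.5426, 0.1241, 0.1411]
tool_rot: [-3.142, -0.0, -3.116]
ft_force: [-0.2, 0.4, -3.3]
width: 0.293
gripper_force: 70.6
```

Request:
jog_arm(
  deltas=[
    {"hand":15,"tx":0,"ty":0,"tz":0.04,"ax":0,"ay":0,"az":0},
    {"hand":15,"tx":0,"ty":0,"tz":0.08,"ax":0,"ay":0,"az":0},
    {"hand":15,"tx":0,"ty":0,"tz":0.12,"ax":0,"ay":0,"az":0},
    {"hand":15,"tx":0,"ty":0,"tz":0.12,"ax":0,"ay":0,"az":0},
  ],
)

```text
time: 5.45
tool_pos: [0.5428, 0.1242, 0.1358]
tool_rot: [-3.142, 0.001, -3.115]
ft_force: [-2.1, 0.7, 5.6]
width: 0.296
gripper_force: 71.6
```

Request:
jog_arm(
  deltas=[
    {"hand":15,"tx":0,"ty":0,"tz":0.03,"ax":0,"ay":0,"az":0},
    {"hand":15,"tx":0,"ty":0,"tz":0.06,"ax":0,"ay":0,"az":0},
    {"hand":15,"tx":0,"ty":0,"tz":0.06,"ax":0,"ay":0,"az":0},
  ],
)

```text
time: 5.82
tool_pos: [0.5429, 0.1243, 0.1331]
tool_rot: [3.141, 0.001, -3.115]
ft_force: [-2.7, 1.4, 7.6]
width: 0.296
gripper_force: 71.9
```

Request:
jog_arm(
  deltas=[
    {"hand":15,"tx":0,"ty":0,"tz":0.04,"ax":0,"ay":0,"az":0},
    {"hand":15,"tx":0,"ty":0,"tz":0.08,"ax":0,"ay":0,"az":0},
    {"hand":15,"tx":0,"ty":0,"tz":0.08,"ax":0,"ay":0,"az":0},
  ],
)

```text
time: 6.2
tool_pos: [0.543, 0.1252, 0.1299]
tool_rot: [3.14, 0.002, -3.116]
ft_force: [-5.1, 6.0, 13.9]
width: 0.296
gripper_force: 72.7
```

```bash
python3 go.py .542 .1235 .143 181.5
```

```text
t [ 0.02  -0.032 -0.263] a [ 0.022  0.021 -0.001]
6.2 [0.543  0.1252 0.1299] [ 1.7989e+02  1.0000e-01 -1.7851e+02] [-5.07  5.96 13.94] 0.296 [ 0.02  0.51  1.56  0.    1.07 -1.58]
```

Request:
jog_arm(
  deltas=[
    {"hand":15,"tx":0,"ty":-0.04,"tz":0,"ax":0,"ay":0,"az":0},
    {"hand":15,"tx":0,"ty":-0.08,"tz":-0.01,"ax":0,"ay":0,"az":0},
    {"hand":15,"tx":0,"ty":-0.12,"tz":-0.02,"ax":0,"ay":0,"az":0},
  ],
)

```text
time: 6.58
tool_pos: [0.5431, 0.1192, 0.1309]
tool_rot: [3.14, 0.002, -3.115]
ft_force: [-4.9, 4.6, 11.4]
width: 0.292
gripper_force: 72.6
```

Request:
jog_arm(
  deltas=[
    {"hand":15,"tx":0,"ty":-0.04,"tz":0.02,"ax":0,"ay":0,"az":0},
    {"hand":15,"tx":0,"ty":-0.08,"tz":0.02,"ax":0,"ay":0,"az":0},
    {"hand":15,"tx":0,"ty":-0.12,"tz":0.01,"ax":0,"ay":0,"az":0},
    {"hand":15,"tx":0,"ty":-0.16,"tz":0,"ax":0,"ay":0,"az":0},
  ],
)

```text
time: 7.08
tool_pos: [0.5434, 0.1104, 0.1309]
tool_rot: [3.141, 0.002, -3.115]
ft_force: [-4.0, 0.9, 11.8]
width: 0.298
gripper_force: 72.6
```

Request:
jog_arm(
  deltas=[
    {"hand":15,"tx":0,"ty":-0.04,"tz":0.01,"ax":0,"ay":0,"az":0},
    {"hand":15,"tx":0,"ty":-0.08,"tz":0.01,"ax":0,"ay":0,"az":0},
    {"hand":15,"tx":0,"ty":-0.12,"tz":0.01,"ax":0,"ay":0,"az":0},
    {"hand":15,"tx":0,"ty":-0.16,"tz":0,"ax":0,"ay":0,"az":0},
    {"hand":15,"tx":0,"ty":-0.2,"tz":0,"ax":0,"ay":0,"az":0},
  ],
)

```text
time: 7.7
tool_pos: [0.5437, 0.1009, 0.1312]
tool_rot: [3.14, 0.002, -3.116]
ft_force: [-5.8, 7.1, 15.0]
width: 0.297
gripper_force: 72.9
```

Request:
jog_arm(
  deltas=[
    {"hand":15,"tx":0,"ty":-0.04,"tz":-0.01,"ax":0,"ay":0,"az":0},
    {"hand":15,"tx":0,"ty":-0.08,"tz":-0.02,"ax":0,"ay":0,"az":0},
    {"hand":15,"tx":0,"ty":-0.12,"tz":-0.03,"ax":0,"ay":0,"az":0},
    {"hand":15,"tx":0,"ty":-0.18,"tz":-0.03,"ax":0,"ay":0,"az":0},
    {"hand":15,"tx":0,"ty":-0.24,"tz":-0.04,"ax":0,"ay":0,"az":0},
  ],
)

```text
time: 8.32
tool_pos: [0.5442, 0.0884, 0.1328]
tool_rot: [3.141, 0.002, -3.115]
ft_force: [-3.0, 1.3, 10.8]
width: 0.291
gripper_force: 72.5
```

Request:
jog_arm(
  deltas=[
    {"hand":15,"tx":0,"ty":-0.04,"tz":0,"ax":0,"ay":0,"az":0},
    {"hand":15,"tx":0,"ty":-0.08,"tz":0,"ax":0,"ay":0,"az":0},
    {"hand":15,"tx":0,"ty":-0.12,"tz":0,"ax":0,"ay":0,"az":0},
    {"hand":15,"tx":0,"ty":-0.16,"tz":0,"ax":0,"ay":0,"az":0},
    {"hand":15,"tx":0,"ty":-0.2,"tz":0,"ax":0,"ay":0,"az":0},
  ],
)

```text
time: 8.95
tool_pos: [0.5445, 0.0782, 0.133]
tool_rot: [-3.141, 0.003, -3.115]
ft_force: [-4.1, 1.5, 12.3]
width: 0.296
gripper_force: 72.6
```

Request:
jog_arm(
  deltas=[
    {"hand":15,"tx":0,"ty":-0.03,"tz":0.01,"ax":0,"ay":0,"az":0},
    {"hand":15,"tx":0,"ty":-0.06,"tz":0.01,"ax":0,"ay":0,"az":0},
    {"hand":15,"tx":0,"ty":-0.09,"tz":0.01,"ax":0,"ay":0,"az":0},
    {"hand":15,"tx":0,"ty":-0.12,"tz":0.01,"ax":0,"ay":0,"az":0},
    {"hand":15,"tx":0,"ty":-0.16,"tz":0,"ax":0,"ay":0,"az":0},
  ],
)

```text
time: 9.57
tool_pos: [0.5448, 0.0711, 0.1332]
tool_rot: [3.14, 0.003, -3.115]
ft_force: [-3.6, 5.1, 12.8]
width: 0.296
gripper_force: 72.8
```

Request:
jog_arm(
  deltas=[
    {"hand":15,"tx":0,"ty":-0.04,"tz":-0.005,"ax":0,"ay":0,"az":0},
    {"hand":15,"tx":0,"ty":-0.08,"tz":-0.01,"ax":0,"ay":0,"az":0},
    {"hand":15,"tx":0,"ty":-0.12,"tz":-0.015,"ax":0,"ay":0,"az":0},
    {"hand":15,"tx":0,"ty":-0.16,"tz":-0.02,"ax":0,"ay":0,"az":0},
    {"hand":15,"tx":0,"ty":-0.2,"tz":-0.02,"ax":0,"ay":0,"az":0},
  ],
)

```text
time: 10.2
tool_pos: [0.5451, 0.0601, 0.1338]
tool_rot: [-3.141, 0.003, -3.115]
ft_force: [-2.9, 1.0, 10.6]
width: 0.294
gripper_force: 72.4
```

Request:
jog_arm(
  deltas=[
    {"hand":15,"tx":0.01,"ty":-0.04,"tz":0.01,"ax":0,"ay":0,"az":0},
    {"hand":15,"tx":0.02,"ty":-0.08,"tz":0.01,"ax":0,"ay":0,"az":0},
    {"hand":15,"tx":0.02,"ty":-0.12,"tz":0.01,"ax":0,"ay":0,"az":0},
    {"hand":15,"tx":0.02,"ty":-0.16,"tz":0.01,"ax":0,"ay":0,"az":0},
    {"hand":15,"tx":0.02,"ty":-0.2,"tz":0.01,"ax":0,"ay":0,"az":0},
  ],
)

```text
time: 10.82
tool_pos: [0.5449, 0.0511, 0.1339]
tool_rot: [3.14, 0.005, -3.116]
ft_force: [-1.0, 8.0, 13.8]
width: 0.296
gripper_force: 72.6
```

Request:
jog_arm(
  deltas=[
    {"hand":15,"tx":0,"ty":-0.04,"tz":-0.005,"ax":0,"ay":0,"az":0},
    {"hand":15,"tx":0,"ty":-0.08,"tz":-0.01,"ax":0,"ay":0,"az":0},
    {"hand":15,"tx":0,"ty":-0.12,"tz":-0.015,"ax":0,"ay":0,"az":0},
    {"hand":15,"tx":0,"ty":-0.16,"tz":-0.02,"ax":0,"ay":0,"az":0},
    {"hand":15,"tx":0,"ty":-0.22,"tz":-0.02,"ax":0,"ay":0,"az":0},
  ],
)

```text
time: 11.45
tool_pos: [0.5453, 0.0391, 0.1344]
tool_rot: [-3.141, 0.005, -3.115]
ft_force: [-0.5, 1.0, 9.9]
width: 0.291
gripper_force: 72.2
```

Request:
jog_arm(
  deltas=[
    {"hand":15,"tx":0,"ty":-0.04,"tz":0.015,"ax":0,"ay":0,"az":0},
    {"hand":15,"tx":0,"ty":-0.08,"tz":0.015,"ax":0,"ay":0,"az":0},
    {"hand":15,"tx":0.01,"ty":-0.12,"tz":0.015,"ax":0,"ay":0,"az":0},
    {"hand":15,"tx":0.01,"ty":-0.16,"tz":0.015,"ax":0,"ay":0,"az":0},
    {"hand":15,"tx":0.01,"ty":-0.2,"tz":0.015,"ax":0,"ay":0,"az":0},
  ],
)

```text
time: 12.08
tool_pos: [0.5454, 0.0288, 0.1341]
tool_rot: [-3.141, 0.006, -3.115]
ft_force: [0.5, 0.9, 12.0]
width: 0.293
gripper_force: 72.5
```

Request:
jog_arm(
  deltas=[
    {"hand":15,"tx":0,"ty":-0.02,"tz":0.01,"ax":0,"ay":0,"az":0},
    {"hand":15,"tx":0,"ty":-0.05,"tz":0.01,"ax":0,"ay":0,"az":0},
    {"hand":15,"tx":0,"ty":-0.08,"tz":0.01,"ax":0,"ay":0,"az":0},
    {"hand":15,"tx":0,"ty":-0.11,"tz":0.01,"ax":0,"ay":0,"az":0},
    {"hand":15,"tx":0,"ty":-0.14,"tz":0.01,"ax":0,"ay":0,"az":0},
  ],
)

```text
time: 12.7
tool_pos: [0.5455, 0.0228, 0.1338]
tool_rot: [3.141, 0.006, -3.116]
ft_force: [0.4, 5.3, 13.9]
width: 0.297
gripper_force: 72.8
```

Request:
jog_arm(
  deltas=[
    {"hand":15,"tx":0,"ty":-0.04,"tz":0,"ax":0,"ay":0,"az":0},
    {"hand":15,"tx":0,"ty":-0.08,"tz":-0.005,"ax":0,"ay":0,"az":0},
    {"hand":15,"tx":0,"ty":-0.12,"tz":-0.01,"ax":0,"ay":0,"az":0},
    {"hand":15,"tx":0,"ty":-0.16,"tz":-0.01,"ax":0,"ay":0,"az":0},
    {"hand":15,"tx":0,"ty":-0.2,"tz":-0.01,"ax":0,"ay":0,"az":0},
  ],
)

```text
time: 13.32
tool_pos: [0.5458, 0.0118, 0.134]
tool_rot: [-3.14, 0.006, -3.115]
ft_force: [2.3, -0.0, 10.2]
width: 0.295
gripper_force: 72.3
```

Request:
jog_arm(
  deltas=[
    {"hand":15,"tx":0,"ty":-0.04,"tz":0.02,"ax":0,"ay":0,"az":0},
    {"hand":15,"tx":0,"ty":-0.08,"tz":0.02,"ax":0,"ay":0,"az":0},
    {"hand":15,"tx":0.01,"ty":-0.12,"tz":0.02,"ax":0,"ay":0,"az":0},
    {"hand":15,"tx":0.01,"ty":-0.16,"tz":0.02,"ax":0,"ay":0,"az":0},
    {"hand":15,"tx":0.01,"ty":-0.2,"tz":0.025,"ax":0,"ay":0,"az":0},
  ],
)

```text
time: 13.95
tool_pos: [0.5459, 0.0023, 0.1332]
tool_rot: [-3.142, 0.007, -3.116]
ft_force: [1.4, 6.0, 13.4]
width: 0.299
gripper_force: 72.7
```

Request:
jog_arm(
  deltas=[
    {"hand":15,"tx":0,"ty":-0.04,"tz":0,"ax":0,"ay":0,"az":0},
    {"hand":15,"tx":0,"ty":-0.08,"tz":0,"ax":0,"ay":0,"az":0},
    {"hand":15,"tx":0.01,"ty":-0.12,"tz":0,"ax":0,"ay":0,"az":0},
    {"hand":15,"tx":0.01,"ty":-0.16,"tz":0,"ax":0,"ay":0,"az":0},
    {"hand":15,"tx":0.01,"ty":-0.22,"tz":0,"ax":0,"ay":0,"az":0},
  ],
)

```text
time: 14.58
tool_pos: [0.546, -0.0092, 0.1332]
tool_rot: [-3.14, 0.008, -3.115]
ft_force: [3.3, 1.9, 10.9]
width: 0.297
gripper_force: 72.5
```

Request:
jog_arm(
  deltas=[
    {"hand":15,"tx":0,"ty":-0.04,"tz":0.02,"ax":0,"ay":0,"az":0},
    {"hand":15,"tx":0,"ty":-0.08,"tz":0.025,"ax":0,"ay":0,"az":0},
    {"hand":15,"tx":0.01,"ty":-0.12,"tz":0.03,"ax":0,"ay":0,"az":0},
    {"hand":15,"tx":0.01,"ty":-0.16,"tz":0.035,"ax":0,"ay":0,"az":0},
    {"hand":15,"tx":0.01,"ty":-0.2,"tz":0.04,"ax":0,"ay":0,"az":0},
  ],
)

```text
time: 15.2
tool_pos: [0.5461, -0.0196, 0.1318]
tool_rot: [-3.139, 0.009, -3.116]
ft_force: [2.6, -0.1, 15.7]
width: 0.297
gripper_force: 73.0
```

Request:
jog_arm(
  deltas=[
    {"hand":15,"tx":0,"ty":-0.02,"tz":0,"ax":0,"ay":0,"az":0},
    {"hand":15,"tx":0,"ty":-0.05,"tz":0,"ax":0,"ay":0,"az":0},
    {"hand":15,"tx":0,"ty":-0.08,"tz":0.01,"ax":0,"ay":0,"az":0},
    {"hand":15,"tx":0,"ty":-0.11,"tz":0.01,"ax":0,"ay":0,"az":0},
    {"hand":15,"tx":0,"ty":-0.15,"tz":0.01,"ax":0,"ay":0,"az":0},
  ],
)

```text
time: 15.82
tool_pos: [0.5462, -0.026, 0.1312]
tool_rot: [-3.141, 0.009, -3.116]
ft_force: [2.9, 4.1, 15.4]
width: 0.293
gripper_force: 72.9
```

Request:
jog_arm(
  deltas=[
    {"hand":15,"tx":0,"ty":-0.04,"tz":0,"ax":0,"ay":0,"az":0},
    {"hand":15,"tx":0,"ty":-0.08,"tz":0,"ax":0,"ay":0,"az":0},
    {"hand":15,"tx":0,"ty":-0.12,"tz":0.005,"ax":0,"ay":0,"az":0},
    {"hand":15,"tx":0,"ty":-0.16,"tz":0.01,"ax":0,"ay":0,"az":0},
    {"hand":15,"tx":0,"ty":-0.2,"tz":0.02,"ax":0,"ay":0,"az":0},
  ],
)

```text
time: 16.45
tool_pos: [0.5466, -0.0372, 0.1304]
tool_rot: [-3.139, 0.009, -3.115]
ft_force: [2.1, 0.1, 16.6]
width: 0.302
gripper_force: 73.1
```

Request:
jog_arm(
  deltas=[
    {"hand":15,"tx":0,"ty":-0.03,"tz":0.01,"ax":0,"ay":0,"az":0},
    {"hand":15,"tx":0,"ty":-0.06,"tz":0.02,"ax":0,"ay":0,"az":0},
    {"hand":15,"tx":0,"ty":-0.09,"tz":0.025,"ax":0,"ay":0,"az":0},
    {"hand":15,"tx":0,"ty":-0.12,"tz":0.03,"ax":0,"ay":0,"az":0},
    {"hand":15,"tx":0,"ty":-0.15,"tz":0.035,"ax":0,"ay":0,"az":0},
  ],
)

```text
time: 17.08
tool_pos: [0.5469, -0.0448, 0.129]
tool_rot: [-3.138, 0.01, -3.115]
ft_force: [2.2, -1.5, 19.3]
width: 0.295
gripper_force: 73.4
```

Request:
jog_arm(
  deltas=[
    {"hand":15,"tx":0,"ty":-0.02,"tz":0,"ax":0,"ay":0,"az":0},
    {"hand":15,"tx":0,"ty":-0.05,"tz":0,"ax":0,"ay":0,"az":0},
    {"hand":15,"tx":0,"ty":-0.08,"tz":0,"ax":0,"ay":0,"az":0},
    {"hand":15,"tx":0,"ty":-0.12,"tz":0,"ax":0,"ay":0,"az":0},
    {"hand":15,"tx":0,"ty":-0.16,"tz":0,"ax":0,"ay":0,"az":0},
  ],
)

```text
time: 17.7
tool_pos: [0.547, -0.0519, 0.1287]
tool_rot: [-3.14, 0.009, -3.116]
ft_force: [2.2, 3.8, 17.4]
width: 0.294
gripper_force: 73.2
```

Request:
jog_arm(
  deltas=[
    {"hand":15,"tx":0,"ty":-0.04,"tz":0,"ax":0,"ay":0,"az":0},
    {"hand":15,"tx":0,"ty":-0.08,"tz":0.01,"ax":0,"ay":0,"az":0},
    {"hand":15,"tx":0,"ty":-0.12,"tz":0.02,"ax":0,"ay":0,"az":0},
    {"hand":15,"tx":0,"ty":-0.16,"tz":0.03,"ax":0,"ay":0,"az":0},
    {"hand":15,"tx":0,"ty":-0.2,"tz":0.04,"ax":0,"ay":0,"az":0},
  ],
)

```text
time: 18.32
tool_pos: [0.5474, -0.063, 0.127]
tool_rot: [-3.138, 0.01, -3.116]
ft_force: [1.2, -0.2, 18.9]
width: 0.295
gripper_force: 73.4
```

Request:
jog_arm(
  deltas=[
    {"hand":15,"tx":0,"ty":-0.03,"tz":0.01,"ax":0,"ay":0,"az":0},
    {"hand":15,"tx":0,"ty":-0.06,"tz":0.02,"ax":0,"ay":0,"az":0},
    {"hand":15,"tx":0,"ty":-0.09,"tz":0.025,"ax":0,"ay":0,"az":0},
    {"hand":15,"tx":0,"ty":-0.12,"tz":0.03,"ax":0,"ay":0,"az":0},
    {"hand":15,"tx":0,"ty":-0.12,"tz":0.03,"ax":0,"ay":0,"az":0},
  ],
)

```text
time: 18.95
tool_pos: [0.5476, -0.0692, 0.1257]
tool_rot: [-3.137, 0.01, -3.116]
ft_force: [1.8, -1.1, 19.6]
width: 0.297
gripper_force: 73.5
```

Request:
jog_arm(
  deltas=[
    {"hand":15,"tx":0,"ty":0,"tz":0,"ax":0,"ay":0,"az":0},
    {"hand":15,"tx":0,"ty":-0.04,"tz":0.01,"ax":0,"ay":0,"az":0},
    {"hand":15,"tx":0,"ty":-0.04,"tz":0.01,"ax":0,"ay":0,"az":0},
    {"hand":15,"tx":0,"ty":0,"tz":0,"ax":0,"ay":0,"az":0},
    {"hand":15,"tx":0,"ty":0.06,"tz":0,"ax":0,"ay":0,"az":0},
  ],
)

```text
time: 19.58
tool_pos: [0.5475, -0.0664, 0.1258]
tool_rot: [-3.137, 0.01, -3.115]
ft_force: [1.1, -2.3, 20.5]
width: 0.296
gripper_force: 73.6
```

Request:
jog_arm(
  deltas=[
    {"hand":15,"tx":0,"ty":0.1,"tz":-0.03,"ax":0,"ay":0,"az":0},
    {"hand":15,"tx":0,"ty":0.2,"tz":-0.05,"ax":0,"ay":0,"az":0},
    {"hand":15,"tx":0,"ty":0.3,"tz":-0.065,"ax":0,"ay":0,"az":0},
    {"hand":15,"tx":0,"ty":0.4,"tz":-0.08,"ax":0,"ay":0,"az":0},
    {"hand":15,"tx":0,"ty":0.48,"tz":-0.09,"ax":0,"ay":0,"az":0},
  ],
)

```text
time: 20.2
tool_pos: [0.5468, -0.0419, 0.1299]
tool_rot: [-3.138, 0.01, -3.116]
ft_force: [2.0, -1.9, 16.5]
width: 0.296
gripper_force: 73.2
```

Request:
jog_arm(
  deltas=[
    {"hand":15,"tx":0,"ty":0.08,"tz":-0.008,"ax":0,"ay":0,"az":0},
    {"hand":15,"tx":0,"ty":0.17,"tz":-0.016,"ax":0,"ay":0,"az":0},
    {"hand":15,"tx":0,"ty":0.26,"tz":-0.024,"ax":0,"ay":0,"az":0},
    {"hand":15,"tx":0,"ty":0.35,"tz":-0.032,"ax":0,"ay":0,"az":0},
    {"hand":15,"tx":0,"ty":0.44,"tz":-0.037,"ax":0,"ay":0,"az":0},
  ],
)

```text
time: 20.82
tool_pos: [0.5462, -0.0197, 0.1316]
tool_rot: [-3.139, 0.009, -3.116]
ft_force: [1.6, -1.3, 16.7]
width: 0.295
gripper_force: 73.2
```

Next, to y≈0.0035.

Request:
jog_arm(
  deltas=[
    {"hand":15,"tx":0,"ty":0.08,"tz":-0.005,"ax":0,"ay":0,"az":0},
    {"hand":15,"tx":0,"ty":0.17,"tz":-0.01,"ax":0,"ay":0,"az":0},
    {"hand":15,"tx":0,"ty":0.26,"tz":-0.014,"ax":0,"ay":0,"az":0},
    {"hand":15,"tx":0,"ty":0.35,"tz":-0.018,"ax":0,"ay":0,"az":0},
    {"hand":15,"tx":0,"ty":0.46,"tz":-0.022,"ax":0,"ay":0,"az":0},
  ],
)

```text
time: 21.45
tool_pos: [0.5456, 0.0034, 0.1327]
tool_rot: [-3.139, 0.009, -3.116]
ft_force: [1.8, -0.9, 17.5]
width: 0.299
gripper_force: 73.1
```

Request:
jog_arm(
  deltas=[
    {"hand":15,"tx":0,"ty":0.08,"tz":-0.003,"ax":0,"ay":0,"az":0},
    {"hand":15,"tx":0,"ty":0.17,"tz":-0.006,"ax":0,"ay":0,"az":0},
    {"hand":15,"tx":0,"ty":0.26,"tz":-0.009,"ax":0,"ay":0,"az":0},
    {"hand":15,"tx":0,"ty":0.35,"tz":-0.012,"ax":0,"ay":0,"az":0},
    {"hand":15,"tx":0,"ty":0.47,"tz":-0.015,"ax":0,"ay":0,"az":0},
  ],
)

```text
time: 22.08
tool_pos: [0.545, 0.027, 0.1333]
tool_rot: [-3.139, 0.009, -3.116]
ft_force: [2.3, -0.5, 15.4]
width: 0.293
gripper_force: 73.0
```

Request:
jog_arm(
  deltas=[
    {"hand":15,"tx":0,"ty":0.02,"tz":0.002,"ax":0,"ay":0,"az":0},
    {"hand":15,"tx":0,"ty":0.1,"tz":0.003,"ax":0,"ay":0,"az":0},
    {"hand":15,"tx":0,"ty":0.21,"tz":0.003,"ax":0,"ay":0,"az":0},
    {"hand":15,"tx":0,"ty":0.35,"tz":0.003,"ax":0,"ay":0,"az":0},
    {"hand":15,"tx":0,"ty":0.48,"tz":0.003,"ax":0,"ay":0,"az":0},
  ],
)

```text
time: 22.7
tool_pos: [0.5443, 0.0513, 0.1331]
tool_rot: [-3.14, 0.009, -3.116]
ft_force: [1.5, -0.7, 14.7]
width: 0.298
gripper_force: 72.9
```

Request:
jog_arm(
  deltas=[
    {"hand":15,"tx":0,"ty":0.08,"tz":0.006,"ax":0,"ay":0,"az":0},
    {"hand":15,"tx":0,"ty":0.18,"tz":0.012,"ax":0,"ay":0,"az":0},
    {"hand":15,"tx":0,"ty":0.28,"tz":0.016,"ax":0,"ay":0,"az":0},
    {"hand":15,"tx":0,"ty":0.38,"tz":0.02,"ax":0,"ay":0,"az":0},
    {"hand":15,"tx":0,"ty":0.49,"tz":0.025,"ax":0,"ay":0,"az":0},
  ],
)

```text
time: 23.32
tool_pos: [0.5437, 0.0759, 0.1319]
tool_rot: [-3.141, 0.009, -3.116]
ft_force: [1.9, -0.9, 16.2]
width: 0.297
gripper_force: 73.0
```

Request:
jog_arm(
  deltas=[
    {"hand":15,"tx":0,"ty":0.08,"tz":0.006,"ax":0,"ay":0,"az":0},
    {"hand":15,"tx":0,"ty":0.18,"tz":0.012,"ax":0,"ay":0,"az":0},
    {"hand":15,"tx":0,"ty":0.28,"tz":0.018,"ax":0,"ay":0,"az":0},
    {"hand":15,"tx":0,"ty":0.38,"tz":0.025,"ax":0,"ay":0,"az":0},
    {"hand":15,"tx":0,"ty":0.48,"tz":0.03,"ax":0,"ay":0,"az":0},
  ],
)

```text
time: 23.95
tool_pos: [0.5431, 0.1001, 0.1304]
tool_rot: [-3.141, 0.009, -3.116]
ft_force: [2.4, 0.0, 15.1]
width: 0.292
gripper_force: 73.0
```

Request:
jog_arm(
  deltas=[
    {"hand":15,"tx":0,"ty":0.08,"tz":0.01,"ax":0,"ay":0,"az":0},
    {"hand":15,"tx":0,"ty":0.18,"tz":0.02,"ax":0,"ay":0,"az":0},
    {"hand":15,"tx":0,"ty":0.28,"tz":0.03,"ax":0,"ay":0,"az":0},
    {"hand":15,"tx":0,"ty":0.38,"tz":0.04,"ax":0,"ay":0,"az":0},
    {"hand":15,"tx":0,"ty":0.48,"tz":0.055,"ax":0,"ay":0,"az":0},
  ],
)

```text
time: 24.58
tool_pos: [0.5424, 0.1242, 0.1277]
tool_rot: [-3.141, 0.009, -3.116]
ft_force: [1.4, -0.3, 16.7]
width: 0.295
gripper_force: 73.0
```

Request:
jog_arm(
  deltas=[
    {"hand":15,"tx":0,"ty":0,"tz":0.01,"ax":0,"ay":0,"az":0},
    {"hand":15,"tx":0,"ty":0,"tz":0.01,"ax":0,"ay":0,"az":0},
    {"hand":15,"tx":0,"ty":0,"tz":0.01,"ax":0,"ay":0,"az":0},
    {"hand":15,"tx":0,"ty":0,"tz":0.01,"ax":0,"ay":0,"az":0},
  ],
)

```text
time: 25.08
tool_pos: [0.5424, 0.1243, 0.1274]
tool_rot: [3.141, 0.01, -3.116]
ft_force: [2.0, 1.6, 17.4]
width: 0.292
gripper_force: 73.2
```

Request:
jog_arm(
  deltas=[
    {"hand":15,"tx":0,"ty":-0.2,"tz":-0.03,"ax":0,"ay":0,"az":0},
    {"hand":15,"tx":0,"ty":-0.4,"tz":-0.06,"ax":0,"ay":0,"az":0},
    {"hand":15,"tx":0,"ty":-0.6,"tz":-0.08,"ax":0,"ay":0,"az":0},
    {"hand":15,"tx":0,"ty":-0.8,"tz":-0.095,"ax":0,"ay":0,"az":0},
    {"hand":15,"tx":0,"ty":-1.0,"tz":-0.105,"ax":0,"ay":0,"az":0},
  ],
)

```text
time: 25.7
tool_pos: [0.5437, 0.0737, 0.1323]
tool_rot: [-3.141, 0.01, -3.116]
ft_force: [3.2, 0.8, 15.4]
width: 0.298
gripper_force: 72.9
```

Request:
jog_arm(
  deltas=[
    {"hand":15,"tx":0,"ty":-0.2,"tz":-0.009,"ax":0,"ay":0,"az":0},
    {"hand":15,"tx":0,"ty":-0.4,"tz":-0.014,"ax":0,"ay":0,"az":0},
    {"hand":15,"tx":0,"ty":-0.6,"tz":-0.016,"ax":0,"ay":0,"az":0},
    {"hand":15,"tx":0,"ty":-0.8,"tz":-0.016,"ax":0,"ay":0,"az":0},
    {"hand":15,"tx":0,"ty":-0.93,"tz":-0.014,"ax":0,"ay":0,"az":0},
  ],
)

```text
time: 26.32
tool_pos: [0.545, 0.0268, 0.1332]
tool_rot: [-3.14, 0.01, -3.116]
ft_force: [1.4, 0.8, 16.5]
width: 0.295
gripper_force: 73.0
```

Request:
jog_arm(
  deltas=[
    {"hand":15,"tx":0,"ty":-0.2,"tz":0.006,"ax":0,"ay":0,"az":0},
    {"hand":15,"tx":0,"ty":-0.4,"tz":0.014,"ax":0,"ay":0,"az":0},
    {"hand":15,"tx":0,"ty":-0.6,"tz":0.024,"ax":0,"ay":0,"az":0},
    {"hand":15,"tx":0,"ty":-0.8,"tz":0.034,"ax":0,"ay":0,"az":0},
    {"hand":15,"tx":0,"ty":-0.93,"tz":0.04,"ax":0,"ay":0,"az":0},
  ],
)

```text
time: 26.95
tool_pos: [0.5463, -0.02, 0.1314]
tool_rot: [-3.139, 0.01, -3.116]
ft_force: [3.1, 0.9, 17.7]
width: 0.289
gripper_force: 73.3
```

Request:
jog_arm(
  deltas=[
    {"hand":15,"tx":0,"ty":-0.2,"tz":0.016,"ax":0,"ay":0,"az":0},
    {"hand":15,"tx":0,"ty":-0.4,"tz":0.032,"ax":0,"ay":0,"az":0},
    {"hand":15,"tx":0,"ty":-0.6,"tz":0.05,"ax":0,"ay":0,"az":0},
    {"hand":15,"tx":0,"ty":-0.8,"tz":0.07,"ax":0,"ay":0,"az":0},
    {"hand":15,"tx":0,"ty":-0.97,"tz":0.09,"ax":0,"ay":0,"az":0},
  ],
)

```text
time: 27.58
tool_pos: [0.5477, -0.0687, 0.1269]
tool_rot: [-3.138, 0.01, -3.116]
ft_force: [3.3, -0.4, 17.1]
width: 0.295
gripper_force: 73.2
```

Request:
jog_arm(
  deltas=[
    {"hand":15,"tx":0,"ty":0,"tz":0,"ax":0,"ay":0,"az":0},
    {"hand":15,"tx":0,"ty":0,"tz":-0.1,"ax":0,"ay":0,"az":0},
    {"hand":15,"tx":0,"ty":0,"tz":-0.4,"ax":0,"ay":0,"az":0},
    {"hand":15,"tx":0,"ty":0,"tz":-1,"ax":0,"ay":0,"az":0},
    {"hand":15,"tx":0,"ty":0,"tz":-1.7,"ax":0,"ay":0,"az":0},
  ],
)

```text
time: 28.2
tool_pos: [0.5439, -0.0672, 0.2088]
tool_rot: [3.141, -0.003, -3.115]
ft_force: [0.1, 0.2, -3.4]
width: 0.295
gripper_force: 70.5
```

```bash
python3 go.py .6195 .287 .205 185.5;python3 - <<'E'
from h import *
s=read_camera("side")
r=lambda i,f:cv2.resize(i,None,fx=f,fy=f,interpolation=cv2.INTER_CUBIC)
cv2.imwrite("pics/c6.png",r(s["color"][180:300,240:350],5)[:, :])
E
```

```text
t [-1.696  7.042  0.077] a [ 0.012 -0.032 -0.801]
28.2 [ 0.5439 -0.0672  0.2088] [ 1.7995e+02 -1.6000e-01 -1.7850e+02] [ 0.06  0.23 -3.39] 0.295 [-0.34  0.4   1.5  -0.    1.24 -1.93]
```

View pics/c6.png

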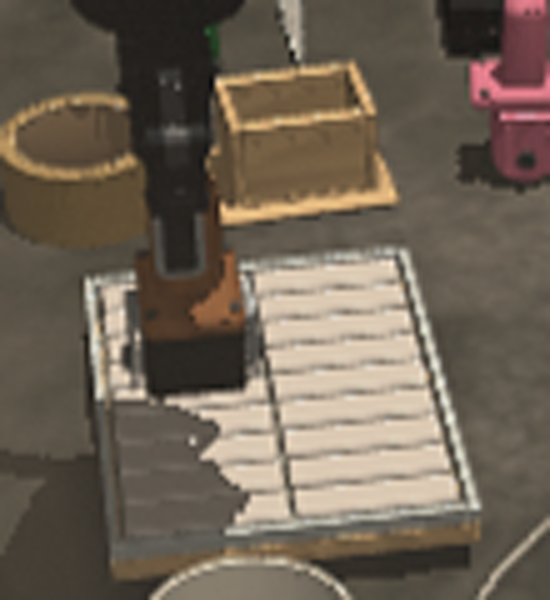

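The side crop shows the roller still upright at (190,320) and the near row level with the far row. Now back to the holder.

Request:
jog_arm(
  deltas=[
    {"hand":15,"tx":-0.2,"ty":1.0,"tz":-0.2,"ax":0,"ay":0,"az":-0.1},
    {"hand":15,"tx":-0.4,"ty":2.1,"tz":-0.2,"ax":0,"ay":0,"az":-0.3},
    {"hand":15,"tx":-0.7,"ty":3.2,"tz":-0.2,"ax":0,"ay":0,"az":-0.5},
    {"hand":15,"tx":-1.0,"ty":4.3,"tz":-0.2,"ax":0,"ay":0,"az":-0.7},
    {"hand":15,"tx":-1.3,"ty":5.4,"tz":-0.2,"ax":0,"ay":0,"az":-0.8},
  ],
)

```text
time: 28.88
tool_pos: [0.6024, 0.206, 0.2175]
tool_rot: [-3.141, -0.002, -3.045]
ft_force: [-0.0, -0.2, -2.6]
width: 0.294
gripper_force: 70.6
```

```bash
python3 go.py .6195 .287 .205 185.5
```

```text
t [-0.497  1.58   0.249] a [-0.004 -0.022  0.003]
28.88 [0.6024 0.206  0.2175] [-1.7998e+02 -1.1000e-01 -1.7448e+02] [-0.04 -0.17 -2.58] 0.294 [ 0.15  0.59  1.18 -0.    1.37 -1.52]
```

Request:
jog_arm(
  deltas=[
    {"hand":15,"tx":-0.25,"ty":0.8,"tz":0.1,"ax":0,"ay":0,"az":0},
    {"hand":15,"tx":-0.5,"ty":1.58,"tz":0.25,"ax":0,"ay":0,"az":0},
    {"hand":15,"tx":-0.5,"ty":1.58,"tz":0.5,"ax":0,"ay":0,"az":0},
    {"hand":15,"tx":-0.5,"ty":1.58,"tz":0.75,"ax":0,"ay":0,"az":0},
    {"hand":15,"tx":-0.5,"ty":1.58,"tz":0.75,"ax":0,"ay":0,"az":0},
  ],
)

```text
time: 29.5
tool_pos: [0.6195, 0.2841, 0.1795]
tool_rot: [-3.141, -0.003, -3.047]
ft_force: [0.2, -0.4, -2.8]
width: 0.298
gripper_force: 70.9
```

```bash
python3 go.py .6195 .287 .1086 185.5;python3 - <<'E'
from h import *
s=read_camera("side")
cv2.imwrite("pics/c7.png",cv2.resize(s["color"][130:230,255:345],None,fx=6,fy=6,interpolation=cv2.INTER_CUBIC))
p=state()["tool_pos"];print(p)
a=np.radians(5.5);ex=np.array([np.cos(a),np.sin(a),0]);ey=np.array([-ex[1],ex[0],0])
f=lambda q:[round((u-o)*6) for u,o in zip(proj(s,q),(255,130))]
b=p-[0,0,.0986]
print("collar bottom corners",[f(b+[0,0,.048]+i*.023*ex+j*.032*ey) for i in(-1,1) for j in(-1,1)])
print("sleeve bot",[f(b+i*.023*ex) for i in(-1,1)])
for cy in (.2845,.2875): print("rim",[f(np.array([.6205,cy,.058])+i*.043*ex+j*.031*ey) for i in(-1,1) for j in(-1,1)])
E
```

```text
t [-0.011  0.059  1.418] a [-0.008 -0.036 -0.015]
29.5 [0.6195 0.2841 0.1795] [-179.96   -0.18 -174.57] [ 0.17 -0.43 -2.76] 0.298 [ 0.26  0.73  1.05 -0.    1.37 -1.41]
[0.619894   0.28424243 0.18068665]
collar bottom corners [[217, 316], [194, 255], [314, 304], [288, 244]]
sleeve bot [[210, 374], [304, 363]]
rim [[183, 454], [163, 392], [360, 432], [334, 371]]
rim [[183, 451], [162, 389], [360, 429], [334, 368]]
```

View pics/c7.png

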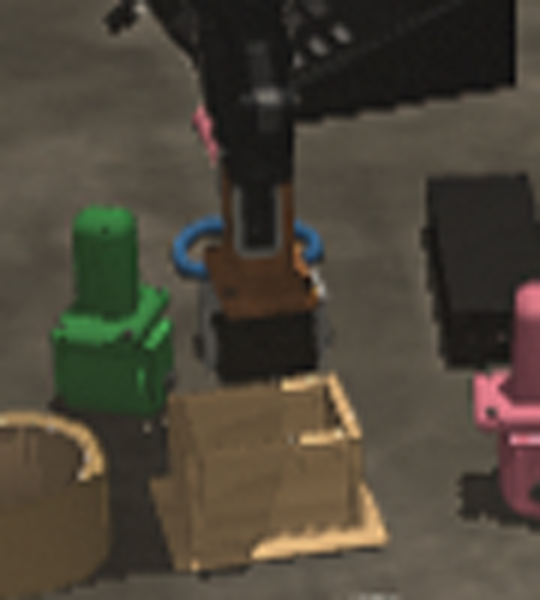

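The roller (265,300) hangs upright and its projection matches the model; the rim is at (185,445) and (333,375). I'll lower it slowly.

Request:
jog_arm(
  deltas=[
    {"hand":15,"tx":-0.01,"ty":0.05,"tz":0.15,"ax":0,"ay":0,"az":0},
    {"hand":15,"tx":-0.01,"ty":0.05,"tz":0.3,"ax":0,"ay":0,"az":0},
    {"hand":15,"tx":-0.01,"ty":0.05,"tz":0.5,"ax":0,"ay":0,"az":0},
    {"hand":15,"tx":-0.01,"ty":0.05,"tz":0.7,"ax":0,"ay":0,"az":0},
    {"hand":15,"tx":-0.01,"ty":0.05,"tz":0.7,"ax":0,"ay":0,"az":0},
  ],
)

```text
time: 30.18
tool_pos: [0.6198, 0.2876, 0.1448]
tool_rot: [-3.141, -0.002, -3.046]
ft_force: [0.1, 0.4, -3.3]
width: 0.297
gripper_force: 70.9
```

Request:
jog_arm(
  deltas=[
    {"hand":15,"tx":0,"ty":0,"tz":0.2,"ax":0,"ay":0,"az":0},
    {"hand":15,"tx":0,"ty":0,"tz":0.4,"ax":0,"ay":0,"az":0},
    {"hand":15,"tx":0,"ty":0,"tz":0.55,"ax":0,"ay":0,"az":0},
    {"hand":15,"tx":0,"ty":0,"tz":0.6,"ax":0,"ay":0,"az":0},
    {"hand":15,"tx":0,"ty":0,"tz":0.6,"ax":0,"ay":0,"az":0},
  ],
)

```text
time: 30.8
tool_pos: [0.6202, 0.2878, 0.116]
tool_rot: [3.142, 0.0, -3.046]
ft_force: [0.5, 0.1, -3.1]
width: 0.295
gripper_force: 71.0
```

Request:
jog_arm(
  deltas=[
    {"hand":15,"tx":0,"ty":-0.01,"tz":0.04,"ax":0,"ay":0,"az":0},
    {"hand":15,"tx":0,"ty":-0.01,"tz":0.08,"ax":0,"ay":0,"az":0},
    {"hand":15,"tx":0,"ty":-0.01,"tz":0.11,"ax":0,"ay":0,"az":0},
    {"hand":15,"tx":0,"ty":-0.01,"tz":0.13,"ax":0,"ay":0,"az":0},
    {"hand":15,"tx":0,"ty":-0.01,"tz":0.13,"ax":0,"ay":0,"az":0},
  ],
)

```text
time: 31.42
tool_pos: [0.6202, 0.2873, 0.1095]
tool_rot: [-3.142, -0.0, -3.046]
ft_force: [0.3, 0.7, -3.0]
width: 0.298
gripper_force: 71.0
```

Request:
jog_arm(
  deltas=[
    {"hand":15,"tx":0,"ty":0,"tz":0.02,"ax":0,"ay":0,"az":0},
    {"hand":15,"tx":0,"ty":0,"tz":0.04,"ax":0,"ay":0,"az":0},
    {"hand":15,"tx":0,"ty":0,"tz":0.06,"ax":0,"ay":0,"az":0},
    {"hand":15,"tx":0,"ty":0,"tz":0.06,"ax":0,"ay":0,"az":0},
  ],
)

```text
time: 31.92
tool_pos: [0.6204, 0.2873, 0.1086]
tool_rot: [-3.142, 0.001, -3.046]
ft_force: [-6.8, -2.2, 11.1]
width: 0.298
gripper_force: 72.9
```

Contact came at the same height as when it was parked. I'll release.

Request:
jog_arm(
  deltas=[
    {"hand":15,"tx":0,"ty":0,"tz":-0.04,"ax":0,"ay":0,"az":0},
    {"hand":45,"tx":0,"ty":0,"tz":-0.04,"ax":0,"ay":0,"az":0},
    {"hand":70,"tx":0,"ty":0,"tz":-0.04,"ax":0,"ay":0,"az":0},
    {"hand":80,"tx":0,"ty":0,"tz":-0.04,"ax":0,"ay":0,"az":0},
    {"hand":80,"tx":0,"ty":0,"tz":-0.04,"ax":0,"ay":0,"az":0},
  ],
)

```text
time: 32.55
tool_pos: [0.6203, 0.2873, 0.1085]
tool_rot: [3.142, 0.0, -3.046]
ft_force: [-0.6, -1.3, 0.4]
width: 0.935
gripper_force: 0.0
```

Request:
jog_arm(
  deltas=[
    {"hand":80,"tx":0,"ty":0,"tz":-0.3,"ax":0,"ay":0,"az":0},
    {"hand":80,"tx":0,"ty":0,"tz":-1,"ax":0,"ay":0,"az":0},
    {"hand":80,"tx":0,"ty":0,"tz":-2,"ax":0,"ay":0,"az":0},
    {"hand":80,"tx":0,"ty":1,"tz":-3,"ax":0,"ay":0,"az":0},
    {"hand":80,"tx":1,"ty":2,"tz":-3,"ax":0,"ay":0,"az":0},
  ],
)

```text
time: 33.17
tool_pos: [0.572, 0.3743, 0.2625]
tool_rot: [3.139, 0.009, -3.048]
ft_force: [0.2, 1.3, -1.5]
width: 0.938
gripper_force: 0.0
```

Request:
jog_arm(
  deltas=[
    {"hand":80,"tx":1,"ty":0.5,"tz":0,"ax":0,"ay":0,"az":0},
    {"hand":80,"tx":2,"ty":1,"tz":0,"ax":0,"ay":0,"az":0},
    {"hand":80,"tx":3,"ty":1.5,"tz":0,"ax":0,"ay":0,"az":0},
    {"hand":80,"tx":4,"ty":2,"tz":0,"ax":0,"ay":0,"az":0},
    {"hand":80,"tx":4,"ty":2,"tz":0,"ax":0,"ay":0,"az":0},
  ],
)

```text
time: 33.8
tool_pos: [0.3586, 0.4552, 0.2594]
tool_rot: [3.14, 0.001, -3.041]
ft_force: [0.2, -0.2, 0.1]
width: 0.938
gripper_force: 0.0
```

```bash
python3 - <<'E'
from h import *
t=read_camera("top");s=read_camera("side")
r=lambda i,f:cv2.resize(i,None,fx=f,fy=f,interpolation=cv2.INTER_CUBIC)
a=r(t["color"][195:300,190:390],4)[:, :];b=r(s["color"][160:300,245:345],2.7)
a=cv2.resize(a,(520,273))
o=np.zeros((600,800,3),np.uint8);o[:273,:520]=a;o[:b.shape[0],520:520+b.shape[1]]=b
z=r(s["color"][165:230,270:330],4.9);o[280:280+z.shape[0],100:100+z.shape[1]]=z
cv2.imwrite("pics/c8.png",o);print(state()["tool_pos"],state()["time"])
E
```

```text
[0.36161474 0.45404031 0.25865144] 33.9
```

View pics/c8.png

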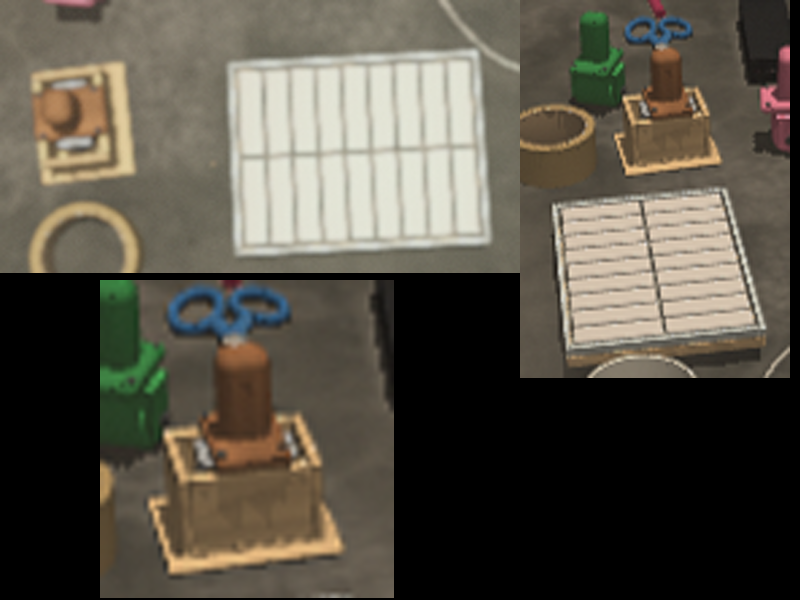

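The roller hangs upright in its holder with its collar on the rim (245,440). The near row looks level with the far row, and the tape roll and mug haven't moved.

```bash
python3 -c "
from bench import sign_off
print(sign_off())"
```

```text
the job is handed in; nothing more can be done
None
```

The job is handed in: the near row was rolled at about 14–24 N until it measured level to within about half a millimetre end to end, and the roller hangs upright in its holder. The robot is clear and the bystanders are unmoved; the hand-in gave no verdict.

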